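Run the slide board out to its line and hold it level

TASK

The blue slide stand carries the board that bags rest on in front of the band sealer. Undo the black clamp screw on its bridge by half a turn or a little more (anticlockwise seen from above), then slide the board outward by its handle until its red line is level with the outer end of the stand, leaving everything else on the bench alone. By then the board is nose-heavy: never let it tip, keep it lying flat on the stand, and finish still holding it there so that a colleague can tighten the clamp.

Things in the scene. Friction and masses are not known exactly. Their poses are not given: they have to be found in the camera images.
- stand: Slide stand bolted to the bench: blue foot plate 200 x 240 mm, steel deck, two blue rails 124 mm apart and 20 mm high, a bridge near its outer end. Origin: centre of its underside; z up; +y is the outward slide direction; x across. Deck (240 mm long, y -120 to 120 mm) at z 85 mm; bridge at y 53 to 97 mm, x -84 to 84 mm, its beam z 141 to 155 mm.
- stand_end (a point): Middle of the outer end of the stand (local y 120 mm), at the height of the board's top (z 100 mm). Axes as the stand's. The board's red line must come level with this end.
- board: Plywood slide board, 440 mm (its y) x 120 x 15 mm, about 0.8 kg, steel nose at the outer end; loose on the deck, 2 mm play to each rail. Origin: centre of its underside; +y outward like the stand's. It starts clamped, overhanging the stand's outer end by 100 to 160 mm; unheld it tips nose down from about 175 mm overhang; at the line it is 255 mm.
- board_line (a point): Middle of the red line painted across the board, on its top face; local y -35 mm, that is 255 mm from the nose end. The line is 4 mm wide.
- board_handle (a point): Centre of the grip bar of the black bow handle on the board near its inner end: bar 104 mm along the board's x, 13 mm thick along y, 18 mm tall, centre 35 mm above the board's top, 26 mm free under the bar, 70 mm between its two legs. Local position y -190, z 50 mm.
- clamp_foot: Round steel foot, 30 mm in diameter, at the lower end of the clamp screw; it presses on the board at the start and rises and falls with the screw. Origin: centre of its underside.
- clamp_knob (a joint): Turn of the clamp screw in rad: 0 = tight (at the start), growing as it is undone, anticlockwise seen from above, up to 6.6. The foot and the knob rise 8 mm a full turn. It stays where it is left and takes about 0.2 N m to turn.
- knob_grip (a point): Centre of the black wing knob on the clamp screw: a bar 70 mm long (point x), 14 mm thick (y), 22 mm tall, at z 181 mm at the start, 26 mm above the bridge beam; below it a 24 mm wide collar from 11 to 17 mm under the bar's centre and a 32 mm wide bush up to 22 mm under it. At the start the bar lies across the slide direction; the point turns with it.
- tape_roll: Bystander: roll of brown packing tape, 112 mm wide, 48 mm high; leave it alone.
- screwdriver: Bystander: screwdriver with a dark handle, 190 mm long; leave it alone.
- label_roll: Bystander: white roll of labels, 86 mm wide, 60 mm high; leave it alone.
- tape_clear: Bystander: small roll of clear tape, 72 mm wide, 19 mm high; leave it alone.

How it is judged:
On the way:
1. the clamp screw is undone by at least 2.4 rad, so that its foot is off the board, before the board has been moved more than 20 mm (value of joint clamp_knob above 2.4 rad and distance of board from where it was at the start of the episode below 0.02 m and contact force between clamp_foot and board below 0.5 N), for 0.2 s.
At the end, for the whole second after the job is handed in: clamp screw undone by 2.4 rad or more, its foot off the board; middle of the red line within 8 mm of the stand's outer end; board on the deck (underside 82 to 90 mm high), tilted under 0.025 rad (1.4 degrees), at rest, and held by the fingers with more than 2 N (value of joint clamp_knob above 2.4 rad and contact force between clamp_foot and board below 0.5 N and y of board_line in the frame of stand_end between -0.008 and 0.008 m and angle between board's own z axis and vertical below 0.025 rad and z of board in the frame of stand between 0.082 and 0.09 m and contact force between the fingers and board above 2 N and linear speed of board below 0.02 m/s); the arm keeps its last pose, push and grip.
It fails at once if the board tips by more than 0.04 rad (2.3 degrees) (angle between board's own z axis and vertical above 0.04 rad).
It fails at once if a bystander is moved by more than 25 mm (distance of any of tape_roll, screwdriver, label_roll, tape_clear from where it was at the start of the episode above 0.025 m).
It also fails if it takes over 67 s, if anything falls off the work surface, if the arm or the gripper's body presses on something with over 40 N, if the wrist force passes 120 N, or if a joint passes its speed limit or range.

ROBOT

A 7-joint arm with a two-finger parallel gripper is mounted at the origin on a cart in front of the work surface, level with it; the furniture and walls round the work are solid. World frame = base frame: x ahead of the robot, y to its left, z up, the work surface at z = 0. Lengths are in m, angles in rad, forces in N, time in s.
With the tool pointing down it reaches from about 0.375 to 0.925 m from the base axis. Payload 3.1 kg.
Tool frame: the origin (TCP) lies between the finger pads; the fingertips stand 17 mm ahead of it and the grasp point (between the pads) lies 2 mm behind it; z points along the fingers, y is the line along which they close (so a half turn about z gives the same grasp; the last joint's range is limited). The gripper opens to 85 mm and grips with 20 to 120 N. Pads are 22 mm wide; open, the fingers measure 114 mm over their backs; the gripper's body (76 mm by 85 mm) begins 54 mm behind the grasp point. The pads swing forward as they close: fully open they stand 13 mm farther back than shut.
Start: joints at [1.071, 0.383, 0.044, 1.598, -0.018, 1.161, -0.05], TCP at [0.254, -0.598, 0.248] pointing down, gripper open.
Joint ranges: [-2.61, 2.61], [-0.41, 2.15], [-1.48, 1.57], [0, 2.5], [-1.57, 4.71], [0.05, 1.97], [-2.85, 2.85]. Speed limits (rad/s): [2.79, 2.79, 3.14, 3.14, 3.14, 3.14, 3.14].

INTERFACE

Orientations are given as a unit quaternion [x, y, z, w].
In Python, from station import state, viewer, ctrl gives the robot as it stands.
- The arm moves only by the tool apply_moves, never from a script. Its argument "steps" is a list of rows, each an object with "dp": the shift along the tool's x, y, z in cm, a list of three; "turn": the turn about the tool's z in degrees. A call has 1 to 5 rows; each row is the pose to reach, as a shift and turn from the pose commanded when the call began, along the tool's axes at that moment; what a row does not reach only later rows make up. A row lasts 1/8 s, in which the tool goes at most 62.5 mm and 10.7 degrees, less where a joint would pass 70% of its speed; a pose out of reach is approached as far as the arm can. A call with a gripper value outside its range is refused whole. "gripper" is the finger opening in cm, from 0 to 8.54, set as the call begins (left out, the last holds). The fingers move at their own pace and stop on an object; "squeeze" is the grip in N (left out, the last holds). Time passes only in rows, so rows that repeat a pose let the fingers close. It gives the time, the measured TCP pose, the force, the opening and the grip force at its end, in the units of the state.
- state(): the state, without advancing time (a new reading comes with each control period).
- viewer.snapshot(name): name is "scene" or "top" or "wrist"; returns a dict with "color" (420x560x3 uint8, red, green, blue), "z_map" (420x560 float32, m along the optical axis (not along the pixel's ray), 0 where there is no reading), "fx", "fy", "cx", "cy" (pixels), "pose" (4x4, takes a point from camera to world coordinates); the wrist camera has in their place "mount" (4x4, takes a point from camera to tool coordinates, whose origin is the TCP and whose axes are the flange's). Camera axes: x right, y down, z forward; pixel columns grow to the right and rows downward; lengths in m; the calibration is good to about 2 mm. A picture is of the moment at which its call begins: read the wrist's pose just before it.
- ctrl.hand_in(): hands the job in; it is judged then, once.
The state is a dict: "time_s": time; "q": joint angles; "dq": joint speeds; "tau": joint torques, N m; "position": TCP position; "ee_rot": TCP orientation; "wrist_force": force on the tool from outside, world axes, zero at the start; "ft_torque": the same for the moment, N m; "opening": finger opening in m; "finger_force": force on a finger pad.
Only numpy, scipy, OpenCV 4.12 (cv2) and the standard library are available. Lean on these libraries where they do the work, as an engineer would, in place of code of your own. Each camera call takes 0.05 s, during which the arm holds its last target. There are 200 camera calls.

## Working session

There is one attempt and no reset: what is moved stays moved. The work goes in short steps, Python scripts to look and compute and a tool call to move; the robot and the scene stay as the last step left them, time stands still between calls to the robot, and variables do not carry over. Pictures are saved under pics/ and viewed, at most 10 in all, crops included, and the job is handed in when it is done.

Besides the shell and the picture viewer there is one more tool, called after ">>>" in YAML: its name, and indented under it one key for each argument. apply_moves: Moves the arm, as the interface text tells. Its arguments: {"type":"object","properties":{"steps":{"type":"array","items":{"type":"object","properties":{"dp":{"type":"array","items":{"type":"number"}},"turn":{"type":"number"}}}},"gripper":{"type":"number"},"squeeze":{"type":"number"}},"required":["steps"]}

```bash
mkdir -p pics; ls; python3 - <<'E'
from station import state, viewer
import cv2,numpy as np
print(state())
for n in("scene","top"):
    s=viewer.snapshot(n); np.save(f"pics/{n}.npy",s,allow_pickle=True)
    cv2.imwrite(f"pics/{n}1.png",s["color"][:,:,::-1]); print(n,s["fx"],s["cx"],s["cy"],np.round(s["pose"],3).tolist())
E
```

```text
pics
{'time_s': 0.0, 'q': array([ 1.07121059,  0.38387025,  0.04382069,  1.59956394, -0.0179196 ,
        1.16120175, -0.04991255]), 'dq': array([ 0.00169147,  0.0003957 ,  0.00012187, -0.00041386, -0.00022609,
       -0.00043163, -0.00081534]), 'tau': array([-3.27497935e-05, -4.33459246e+01,  1.02439452e+00, -2.49513745e+01,
        1.05117360e-02,  1.12751205e-02,  1.01374584e-05]), 'position': array([ 0.25385013, -0.59740858,  0.24686877]), 'ee_rot': array([ 9.79880771e-01,  1.99579352e-01, -3.23516456e-04, -1.28543920e-03]), 'wrist_force': array([-0.48047199,  0.49663068, -0.07803102]), 'ft_torque': array([-0.00466651,  0.0276188 , -0.03383118]), 'finger_force': 0.0, 'opening': 0.08530778385196058}
scene 529.3915566596221 280.90744791127975 216.17240169778552 [[-0.528, -0.528, 0.665, -0.171], [-0.849, 0.344, -0.4, 0.446], [-0.018, -0.776, -0.63, 0.868], [0.0, 0.0, 0.0, 1.0]]
top 407.39970574767034 284.29062999992 202.69459843005373 [[0.007, -0.998, 0.068, 0.539], [-1.0, -0.007, 0.009, -0.006], [-0.008, -0.068, -0.998, 0.982], [0.0, 0.0, 0.0, 1.0]]
```

View pics/top1.png

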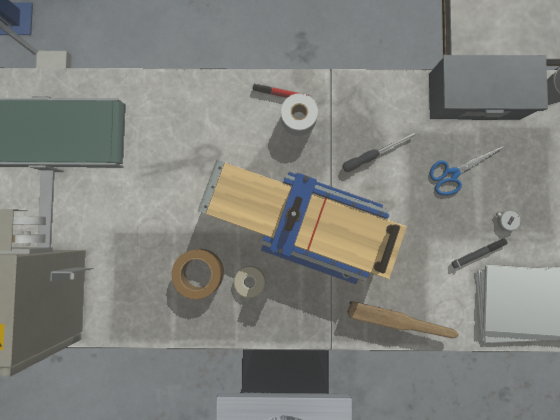

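View pics/scene1.png

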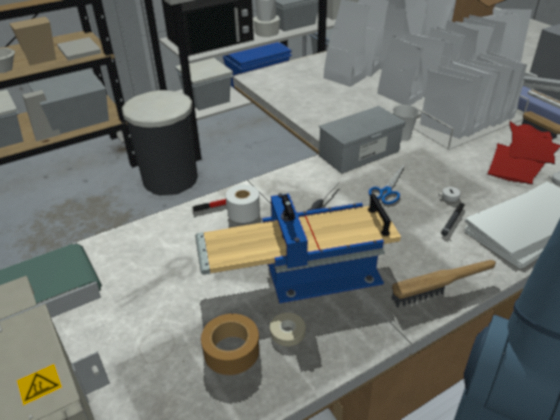

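The top view shows the board running from its handle at (388,250) to its nose at (210,187). The knob is at (293,213) and the red line runs from (326,198) to (309,250). Outward is image left and up, which is world +y with some +x. The scene view shows the same layout. Next I'll measure these points.

```bash
cat > h.py <<'E'
import numpy as np,cv2
def world(s,T=None):
    z=s["z_map"];h,w=z.shape;u,v=np.meshgrid(np.arange(w),np.arange(h))
    P=np.stack([(u-s["cx"])/s["fx"]*z,(v-s["cy"])/s["fy"]*z,z,np.ones_like(z)],-1)
    return (P@(s["pose"] if T is None else T).T)[...,:3]
E
python3 - <<'E'
import numpy as np,cv2
from h import world
s=np.load("pics/top.npy",allow_pickle=True).item();W=world(s)
c=s["color"].astype(int);r,g,b=c[...,0],c[...,1],c[...,2]
hsv=cv2.cvtColor(s["color"],cv2.COLOR_RGB2HSV);z=W[...,2];ok=s["z_map"]>0
roi=np.zeros(ok.shape,bool);roi[150:290,195:415]=1
def rep(n,m):
    m=m&roi&ok; p=W[m]
    if len(p)<5: print(n,len(p));return
    (cx,cy),sz,a=cv2.minAreaRect((p[:,:2]*1000).astype(np.float32))
    d=p[:,:2]-np.median(p[:,:2],0);e,V=np.linalg.eigh(d.T@d)
    print(n,len(p),"mean",p.mean(0).round(4),"med z",np.median(p[:,2]).round(4),"rect",np.round([cx,cy,*sz,a],1),"axis",np.degrees(np.arctan2(V[1,1],V[0,1])).round(2))
red=((hsv[...,0]<8)|(hsv[...,0]>172))&(hsv[...,1]>130)
rep("red",red&(z>.08)&(z<.12))
wood=(hsv[...,0]>10)&(hsv[...,0]<28)&(hsv[...,1]>50)&(z>.092)&(z<.108)
rep("wood",wood)
rep("blue",(hsv[...,0]>100)&(hsv[...,0]<125)&(hsv[...,1]>120)&(z>.135)&(z<.165))
rep("rails",(hsv[...,0]>100)&(hsv[...,0]<125)&(hsv[...,1]>120)&(z>.095)&(z<.115))
dark=hsv[...,2]<60
rep("knob",dark&(z>.175)&(z<.21))
rep("handle",dark&(z>.135)&(z<.16)&(np.arange(560)[None]>360))
E
```

```text
red 71 mean [ 0.5547 -0.0679  0.1006] med z 0.1006 rect [554.8 -67.9   2.8 117.1  70.9] axis 160.95
wood 8939 mean [ 0.564  -0.0415  0.1004] med z 0.1004 rect [563.2 -44.9 420.5 120.   70.9] axis 71.23
blue 959 mean [ 0.5781 -0.0194  0.1553] med z 0.1553 rect [572.3 -17.3  42.2 164.2  70.9] axis 162.61
rails 390 mean [ 0.5298 -0.0892  0.1054] med z 0.1053 rect [547.8 -86.8 235.6 140.   70.9] axis -165.31
knob 6 mean [ 0.5436 -0.0065  0.1906] med z 0.1902 rect [547.7  -4.6  18.4   6.7  18.8] axis -172.82
handle 21 mean [ 0.4832 -0.2016  0.1399] med z 0.1396 rect [ 504.  -208.     7.6   97.1   75. ] axis 161.86
```

>>> apply_moves:
  steps:
    - {"dp":[5.0,-3.9,0],"turn":10}
    - {"dp":[10,-7.8,-0.5],"turn":20}
    - {"dp":[15,-11.8,-1],"turn":30}
    - {"dp":[20,-15.8,-1.5],"turn":40}
    - {"dp":[25,-19.7,-2],"turn":42}

```text
time_s: 0.72
position: [0.4017, -0.3278, 0.2671]
ee_rot: [0.986, -0.166, -0.0, -0.0]
wrist_force: [1.2, -1.0, -0.4]
opening: 0.0851
finger_force: 0.0
```

```bash
cat >> h.py <<'E'
from scipy.spatial.transform import Rotation as R
def go(st,xyz,yaz):
    """dp (cm) and turn (deg) bringing TCP to xyz with tool y at azimuth yaz (deg)"""
    M=R.from_quat(st["ee_rot"]).as_matrix()
    dp=M.T@(np.array(xyz)-st["position"])*100
    a=np.degrees(np.arctan2(M[1,1],M[0,1])); t=-((yaz-a+180)%360-180)
    print("t",round(st["time_s"],2),"pos",st["position"].round(4),"yaz",a.round(2),"tilt",M[:,2].round(3),"q7",st["q"][6].round(2)," dp",dp.round(2),"turn",round(t,1))
E
python3 -c "
from h import *;from station import state
go(state(),[.55,-.03,.27],-109.1)"
```

```text
t 0.72 pos [ 0.4017 -0.3278  0.2671] yaz -109.15 tilt [-0.001  0.    -1.   ] q7 -1.3  dp [  4.24 -33.    -0.3 ] turn -0.0
```

>>> apply_moves:
  steps:
    - {"dp":[0.8,-6,0],"turn":0}
    - {"dp":[1.6,-12,0],"turn":0}
    - {"dp":[2.4,-18,0],"turn":0}
    - {"dp":[3.2,-24,0],"turn":0}
    - {"dp":[4,-30,-0.3],"turn":0}

```text
time_s: 1.35
position: [0.5368, -0.0573, 0.2697]
ee_rot: [0.986, -0.165, -0.001, 0.0]
wrist_force: [0.4, -0.6, 0.4]
opening: 0.0853
finger_force: 0.0
```

```bash
python3 - <<'E'
from h import *;from station import state,viewer
st=state();go(st,[.5723,-.0173,.25],-109.1)
s=viewer.snapshot("wrist");np.save("pics/w1.npy",[s,st],allow_pickle=True)
cv2.imwrite("pics/w1.png",s["color"][:,:,::-1]);print(s["mount"].round(3).tolist())
E
```

```text
t 1.35 pos [ 0.5368 -0.0573  0.2697] yaz -108.99 tilt [-0.001 -0.    -1.   ] q7 -1.92  dp [ 2.06 -4.93  1.97] turn 0.1
[[-0.0, -0.953, -0.302, 0.078], [1.0, -0.0, -0.0, 0.001], [0.0, -0.302, 0.953, -0.126], [0.0, 0.0, 0.0, 1.0]]
```

View pics/w1.png

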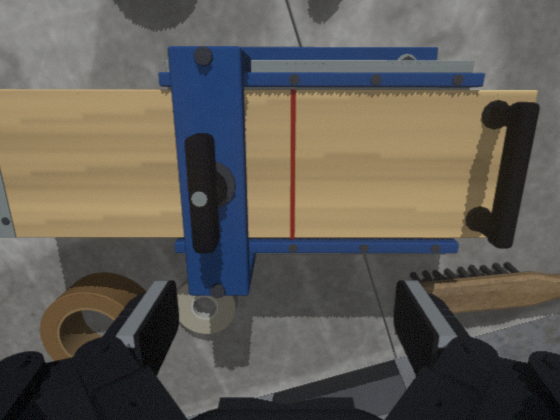

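The wrist view shows the knob bar centred near (202,193), the red line at x≈293, and the handle bar around (515,175). I'll take exact positions from this view.

```bash
python3 - <<'E'
from h import *
s,st=np.load("pics/w1.npy",allow_pickle=True)
T=np.eye(4);T[:3,:3]=R.from_quat(st["ee_rot"]).as_matrix();T[:3,3]=st["position"]
W=world(s,T@s["mount"]);z=W[...,2];v=s["color"].max(-1);hsv=cv2.cvtColor(s["color"],cv2.COLOR_RGB2HSV)
def rep(n,m,r):
    k=np.zeros(m.shape,bool);k[r[0]:r[1],r[2]:r[3]]=1;p=W[m&k]
    print(n,len(p),np.round(cv2.minAreaRect((p[:,:2]*1000).astype(np.float32))[0],1),np.round(cv2.minAreaRect((p[:,:2]*1000).astype(np.float32))[1:][0],1),"angle",round(cv2.minAreaRect((p[:,:2]*1000).astype(np.float32))[2],1),"z",np.median(p[:,2]).round(4))
rep("knob",(z>.187)&(z<.197),(100,280,160,250))
rep("bridge",(z>.150)&(z<.16),(30,300,150,260))
rep("handle",(z>.136)&(z<.165),(80,260,470,545))
rep("red",((hsv[...,0]<8)|(hsv[...,0]>172))&(hsv[...,1]>130)&(abs(z-.1)<.01),(80,250,270,320))
E
```

```text
knob 2861 [574.1 -18.8] [14.4 69. ] angle 70.8 z 0.192
bridge 13024 [573.2 -18.4] [ 44.4 168.3] angle 70.9 z 0.1555
handle 3371 [ 505.4 -215.6] [ 13.6 103.1] angle 70.8 z 0.1436
red 585 [555.2 -70.2] [  3.3 119.4] angle 70.8 z 0.1007
```

```bash
python3 -c "
from h import *;from station import state
go(state(),[.574,-.0188,.189],-109.2)"
```

```text
t 1.4 pos [ 0.5407 -0.0456  0.2708] yaz -108.23 tilt [ 0.004  0.008 -1.   ] q7 -1.92  dp [ 2.31 -3.52  8.22] turn 1.0
```

>>> apply_moves:
  steps:
    - {"dp":[2,-3,2],"turn":0}
    - {"dp":[2,-3,2],"turn":0}
    - {"dp":[2,-3,2],"turn":0}

```text
time_s: 1.78
position: [0.5648, -0.0379, 0.2498]
ee_rot: [0.986, -0.165, -0.001, 0.0]
wrist_force: [0.6, -0.9, -0.2]
opening: 0.0852
finger_force: 0.0
```

```bash
python3 -c "
from h import *;from station import state
go(state(),[.574,-.0188,.189],-109.2)"
```

```text
t 1.77 pos [ 0.5648 -0.0379  0.2498] yaz -109.01 tilt [-0.002 -0.001 -1.   ] q7 -1.97  dp [ 0.25 -2.12  6.08] turn 0.2
```

>>> apply_moves:
  steps:
    - {"dp":[0.25,-2.1,0],"turn":0}
    - {"dp":[0.25,-2.1,2],"turn":0}
    - {"dp":[0.25,-2.1,3],"turn":0}
    - {"dp":[0.25,-2.1,3],"turn":0}
    - {"dp":[0.25,-2.1,3],"turn":0}

```text
time_s: 2.4
position: [0.575, -0.0188, 0.221]
ee_rot: [0.986, -0.165, 0.001, 0.0]
wrist_force: [-0.5, -0.2, 0.6]
opening: 0.0853
finger_force: 0.0
```

```bash
python3 -c "
from h import *;from station import state
go(state(),[.574,-.0188,.189],-109.2)"
```

```text
t 2.4 pos [ 0.575  -0.0188  0.221 ] yaz -109.05 tilt [ 0.001 -0.    -1.   ] q7 -2.02  dp [-0.1   0.03  3.2 ] turn 0.1
```

>>> apply_moves:
  steps:
    - {"dp":[-0.1,0,1.5],"turn":0}
    - {"dp":[-0.1,0,3.1],"turn":0}
    - {"dp":[-0.1,0,3.1],"turn":0}
    - {"dp":[-0.1,0,3.1],"turn":0}

```text
time_s: 2.9
position: [0.5737, -0.0176, 0.189]
ee_rot: [0.986, -0.165, -0.0, -0.0]
wrist_force: [0.0, 0.4, -0.4]
opening: 0.0853
finger_force: 0.0
```

>>> apply_moves:
  steps:
    - {"dp":[0,0,0]}
    - {"dp":[0,0,0]}
    - {"dp":[0,0,0]}
    - {"dp":[0,0,0]}
    - {"dp":[0,0,0]}
  gripper: 0.8
  squeeze: 70

```text
schema error: expected keys dp, turn
```

>>> apply_moves:
  steps:
    - {"dp":[0,0,0],"turn":0}
    - {"dp":[0,0,0],"turn":0}
    - {"dp":[0,0,0],"turn":0}
    - {"dp":[0,0,0],"turn":0}
    - {"dp":[0,0,0],"turn":0}
  gripper: 0.8
  squeeze: 70

```text
time_s: 3.52
position: [0.5739, -0.0178, 0.1897]
ee_rot: [0.986, -0.165, 0.0, 0.0]
wrist_force: [-0.4, -0.4, 1.1]
opening: 0.0125
finger_force: 70.8
```

>>> apply_moves:
  steps:
    - {"dp":[0,0,-0.02],"turn":-8}
    - {"dp":[0,0,-0.04],"turn":-16}
    - {"dp":[0,0,-0.05],"turn":-24}
    - {"dp":[0,0,-0.07],"turn":-32}
    - {"dp":[0,0,-0.09],"turn":-40}

```text
time_s: 4.15
position: [0.5738, -0.0173, 0.1901]
ee_rot: [0.983, 0.184, 0.0, -0.0]
wrist_force: [0.0, 1.4, 0.4]
opening: 0.0123
finger_force: 70.6
```

>>> apply_moves:
  steps:
    - {"dp":[0,0,-0.02],"turn":-8}
    - {"dp":[0,0,-0.04],"turn":-16}
    - {"dp":[0,0,-0.05],"turn":-24}
    - {"dp":[0,0,-0.07],"turn":-32}
    - {"dp":[0,0,-0.09],"turn":-40}

```text
time_s: 4.78
position: [0.5734, -0.0168, 0.1909]
ee_rot: [0.861, 0.509, 0.0, -0.001]
wrist_force: [-0.7, 0.1, -1.0]
opening: 0.0126
finger_force: 70.7
```

>>> apply_moves:
  steps:
    - {"dp":[0,0,-0.02],"turn":-8}
    - {"dp":[0,0,-0.04],"turn":-16}
    - {"dp":[0,0,-0.05],"turn":-24}
    - {"dp":[0,0,-0.07],"turn":-32}
    - {"dp":[0,0,-0.09],"turn":-40}

```text
time_s: 5.4
position: [0.5729, -0.0168, 0.1918]
ee_rot: [0.634, 0.773, -0.0, -0.001]
wrist_force: [-1.5, 1.1, 1.6]
opening: 0.0127
finger_force: 70.8
```

>>> apply_moves:
  steps:
    - {"dp":[0,0,-0.02],"turn":-8}
    - {"dp":[0,0,-0.04],"turn":-16}
    - {"dp":[0,0,-0.05],"turn":-24}
    - {"dp":[0,0,-0.07],"turn":-32}
    - {"dp":[0,0,-0.09],"turn":-40}

```text
time_s: 6.02
position: [0.5725, -0.0171, 0.1927]
ee_rot: [0.332, 0.943, -0.0, -0.002]
wrist_force: [-2.7, 0.8, 1.6]
opening: 0.0125
finger_force: 70.9
```

>>> apply_moves:
  steps:
    - {"dp":[0,0,-0.02],"turn":-8}
    - {"dp":[0,0,-0.04],"turn":-16}
    - {"dp":[0,0,-0.05],"turn":-24}
    - {"dp":[0,0,-0.05],"turn":-24}
    - {"dp":[0,0,-0.05],"turn":-24}

```text
time_s: 6.65
position: [0.5725, -0.0174, 0.1932]
ee_rot: [0.131, 0.991, -0.0, -0.002]
wrist_force: [-4.9, 1.0, 5.2]
opening: 0.0123
finger_force: 71.1
```

```bash
python3 -c "
from h import *;from station import state
s=state();go(s,[.5741,-.0188,.189],70.9);print(s['ft_torque'],s['q'])"
```

```text
t 6.65 pos [ 0.5725 -0.0174  0.1932] yaz 74.96 tilt [-0.003 -0.    -1.   ] q7 0.98  dp [-0.19 -0.09  0.42] turn 4.1
[0.08816478 1.23413076 0.15618239] [ 0.66293     0.43168945 -0.85993472  1.80363933  0.36780681  1.07864789
  0.97801621]
```

>>> apply_moves:
  steps:
    - {"dp":[0,0,0],"turn":0}
    - {"dp":[0,0,0],"turn":0}
    - {"dp":[0,0,0],"turn":0}
    - {"dp":[0,0,-2],"turn":0}
    - {"dp":[0,0,-5],"turn":0}
  gripper: 6

```text
time_s: 7.28
position: [0.5736, -0.0177, 0.2443]
ee_rot: [0.13, 0.991, 0.0, -0.0]
wrist_force: [-0.1, 0.3, -0.1]
opening: 0.06
finger_force: 0.0
```

```bash
python3 -c "
from h import *;from station import state
s=state();go(s,[.5054,-.2156,.24],70.9)"
```

```text
t 7.28 pos [ 0.5736 -0.0177  0.2443] yaz 75.02 tilt [-0.001  0.    -1.   ] q7 1.02  dp [  1.47 -20.88   0.43] turn 4.1
```

>>> apply_moves:
  steps:
    - {"dp":[0.3,-5,0],"turn":2}
    - {"dp":[0.7,-10,0.2],"turn":4}
    - {"dp":[1.1,-16,0.4],"turn":4.1}
    - {"dp":[1.5,-20.9,0.4],"turn":4.1}
    - {"dp":[1.5,-20.9,0.4],"turn":4.1}

```text
time_s: 7.9
position: [0.5036, -0.2225, 0.2405]
ee_rot: [0.171, 0.985, -0.002, 0.0]
wrist_force: [-0.7, -0.5, 0.3]
opening: 0.0603
finger_force: 0.0
```

>>> apply_moves:
  steps:
    - {"dp":[0,0,0],"turn":0}
    - {"dp":[0,0,0],"turn":0}

```text
time_s: 8.15
position: [0.5064, -0.2136, 0.2403]
ee_rot: [0.164, 0.986, 0.0, 0.001]
wrist_force: [-0.5, 0.0, -0.9]
opening: 0.0602
finger_force: 0.0
```

```bash
python3 - <<'E'
from h import *;from station import state,viewer
st=state();go(st,[.5054,-.2156,.134],70.9)
s=viewer.snapshot("wrist");np.save("pics/w2.npy",[s,st],allow_pickle=True)
t=viewer.snapshot("top")
cv2.imwrite("pics/w2.png",np.hstack([s["color"],t["color"][130:,150:390][:, :]] if 0 else [s["color"]])[:,:,::-1])
E
```

```text
t 8.15 pos [ 0.5064 -0.2136  0.2403] yaz 71.12 tilt [ 0.002  0.    -1.   ] q7 1.37  dp [ 0.05 -0.23 10.63] turn 0.2
```

View pics/w2.png

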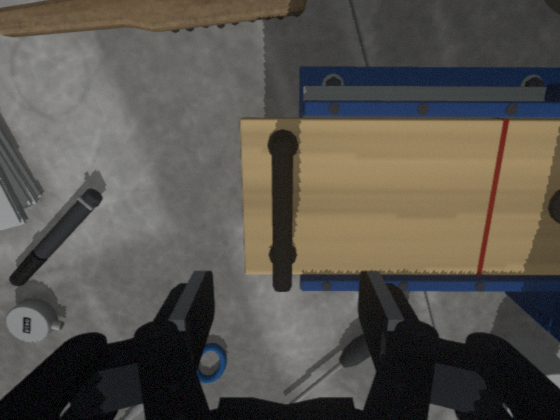

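The board is unmoved. The handle bar is at x≈283, y 135–290, lined up between the fingers, and the line's slant is only perspective. I'll refine the handle position here, then descend.

```bash
python3 - <<'E'
from h import *;from station import state
s,st=np.load("pics/w2.npy",allow_pickle=True)
T=np.eye(4);T[:3,:3]=R.from_quat(st["ee_rot"]).as_matrix();T[:3,3]=st["position"]
W=world(s,T@s["mount"]);z=W[...,2];hsv=cv2.cvtColor(s["color"],cv2.COLOR_RGB2HSV)
def rep(n,m,r):
    k=np.zeros(m.shape,bool);k[r[0]:r[1],r[2]:r[3]]=1;p=W[m&k]
    q=cv2.minAreaRect((p[:,:2]*1000).astype(np.float32));print(n,np.round([*q[0],*q[1],q[2]],1),np.median(p[:,2]).round(4))
    return np.array(q[0])/1000
c=rep("handle",(z>.136)&(z<.165),(110,300,250,320))
rep("red",((hsv[...,0]<8)|(hsv[...,0]>172))&(hsv[...,1]>130)&(abs(z-.1)<.01),(80,300,450,540))
go(state(),[*c,.134],71)
E
```

```text
handle [ 504.3 -216.7   13.   103.2   71. ] 0.1441
red [555.9 -70.5   4.9 120.8  70.9] 0.1008
t 8.25 pos [ 0.5061 -0.2138  0.2399] yaz 71.12 tilt [ 0.001  0.    -1.   ] q7 1.37  dp [ 0.09 -0.34 10.59] turn 0.1
```

>>> apply_moves:
  steps:
    - {"dp":[0.1,-0.3,3],"turn":0}
    - {"dp":[0.1,-0.3,6],"turn":0}
    - {"dp":[0.1,-0.3,9],"turn":0}
    - {"dp":[0.1,-0.3,10.6],"turn":0}
    - {"dp":[0.1,-0.3,10.6],"turn":0}

```text
time_s: 8.88
position: [0.5028, -0.2172, 0.1325]
ee_rot: [0.165, 0.986, 0.001, -0.001]
wrist_force: [0.1, -0.0, -0.2]
opening: 0.0603
finger_force: 0.0
```

>>> apply_moves:
  steps:
    - {"dp":[0,0,0],"turn":0}
    - {"dp":[0,0,0],"turn":0}

```text
time_s: 9.12
position: [0.5045, -0.2185, 0.1348]
ee_rot: [0.166, 0.986, -0.0, 0.001]
wrist_force: [-0.1, -1.3, -0.6]
opening: 0.06
finger_force: 0.0
```

```bash
python3 -c "
from h import *;from station import state
s=state();go(s,[.5043,-.2167,.134],71)"
```

```text
t 9.12 pos [ 0.5045 -0.2185  0.1348] yaz 70.93 tilt [ 0.002 -0.001 -1.   ] q7 1.28  dp [0.08 0.16 0.08] turn -0.1
```

>>> apply_moves:
  steps:
    - {"dp":[0,0.15,0],"turn":0}
    - {"dp":[0,0.15,0],"turn":0}
    - {"dp":[0,0.15,0],"turn":0}
    - {"dp":[0,0.15,0],"turn":0}
    - {"dp":[0,0.15,0],"turn":0}
  gripper: 0.8
  squeeze: 70

```text
time_s: 9.75
position: [0.5044, -0.2164, 0.1339]
ee_rot: [0.166, 0.986, 0.0, 0.0]
wrist_force: [0.1, 1.1, 4.1]
opening: 0.012
finger_force: 70.6
```

```bash
python3 - <<'E'
from h import *;from station import state,viewer
s=state();go(s,[.5043,-.2167,.134],71);print(s["wrist_force"],s["ft_torque"],s["opening"],s["finger_force"])
np.save("pics/s2.npy",[viewer.snapshot("scene"),viewer.snapshot("top")],allow_pickle=True)
a,t=np.load("pics/s2.npy",allow_pickle=True)
cv2.imwrite("pics/k.png",np.hstack([a["color"][160:300,180:400],t["color"][140:280,200:420]])[:,:,::-1])
E
```

```text
t 9.75 pos [ 0.5044 -0.2164  0.1339] yaz 70.94 tilt [ 0.001  0.    -1.   ] q7 1.27  dp [ 0.   -0.03 -0.01] turn -0.1
[0.13373676 1.11796949 4.14086911] [0.35263275 0.04547517 0.05047849] 0.012048052948047925 70.60252547264099
```

View pics/k.png

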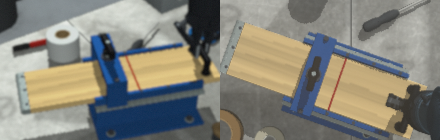

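The handle is gripped and the knob has turned. Now I'll slide.

>>> apply_moves:
  steps:
    - {"dp":[0,0.5,0.03],"turn":0}
    - {"dp":[0,1.2,0.05],"turn":0}
    - {"dp":[0,2,0.05],"turn":0}
    - {"dp":[0,2.5,0.05],"turn":0}
    - {"dp":[0,2.5,0.05],"turn":0}

```text
time_s: 10.48
position: [0.5117, -0.1986, 0.1339]
ee_rot: [0.168, 0.986, -0.004, 0.0]
wrist_force: [-1.9, -6.2, 6.5]
opening: 0.0118
finger_force: 71.1
```

```bash
cat > m.py <<'E'
from h import *;from station import state,viewer
s=state();go(s,[.5043,-.2167,.134],71);print(s["wrist_force"].round(1),s["opening"].round(4))
t=viewer.snapshot("top");W=world(t);hsv=cv2.cvtColor(t["color"],cv2.COLOR_RGB2HSV);z=W[...,2]
k=np.zeros(z.shape,bool);k[150:290,195:415]=1
p=W[k&((hsv[...,0]<8)|(hsv[...,0]>172))&(hsv[...,1]>130)&(abs(z-.1)<.02)]
d=np.array([.3275,.9449]);print(len(p),"line along d:",np.median(p[:,:2]@d).round(4),"z",np.median(p[:,2]))
k&=(hsv[...,0]>10)&(hsv[...,0]<28)&(hsv[...,1]>50)&(abs(z-.1)<.02);b=W[k];c=np.linalg.lstsq(np.c_[b[:,:2],np.ones(len(b))],b[:,2],rcond=None)[0]
print("board slope along d",(c[:2]@d).round(4))
E
python3 m.py
```

```text
t 10.47 pos [ 0.5117 -0.1986  0.1339] yaz 70.71 tilt [-0.    -0.007 -1.   ] q7 1.22  dp [ 0.1  -1.95  0.01] turn -0.3Traceback (most recent call last):
  File "m.py", line 2, in <module>
    s=state();go(s,[.5043,-.2167,.134],71);print(s["wrist_force"].round(1),s["opening"].round(4))
                                                                           ^^^^^^^^^^^^^^^^^^
AttributeError: 'float' object has no attribute 'round'
```

```bash
sed -i 's/s\["opening"\].round(4)/s["opening"]/' m.py; python3 m.py
```

```text
t 10.47 pos [ 0.5117 -0.1986  0.1339] yaz 70.71 tilt [-0.    -0.007 -1.   ] q7 1.22  dp [ 0.1  -1.95  0.01] turn -0.3
[-1.9 -6.2  6.5] 0.0118238463243724
70 line along d: 0.1358 z 0.1005945336485014
board slope along d 0.0011
```

>>> apply_moves:
  steps:
    - {"dp":[0,0.6,0],"turn":0}
    - {"dp":[0,1.3,0],"turn":0}
    - {"dp":[0,2,0],"turn":0}
    - {"dp":[0,2.7,0],"turn":0}
    - {"dp":[0,3.2,0],"turn":0}

```text
time_s: 11.15
position: [0.5218, -0.1699, 0.1339]
ee_rot: [0.168, 0.986, -0.005, 0.0]
wrist_force: [-4.1, -9.4, 7.9]
opening: 0.012
finger_force: 71.3
```

```bash
python3 m.py
```

```text
t 11.15 pos [ 0.5218 -0.1699  0.1339] yaz 70.66 tilt [-0.001 -0.009 -1.   ] q7 1.16  dp [ 0.11 -4.99  0.04] turn -0.3
[-4.1 -9.4  7.9] 0.012037580695231247
0 line along d: nan z nan
board slope along d 0.0012
  return _methods._mean(a, axis=axis, dtype=dtype,
  ret = ret.dtype.type(ret / rcount)
```

>>> apply_moves:
  steps:
    - {"dp":[0,0.6,0],"turn":0}
    - {"dp":[0,1.3,0],"turn":0}
    - {"dp":[0,2,0],"turn":0}
    - {"dp":[0,2.7,0],"turn":0}
    - {"dp":[0,3.2,0],"turn":0}

```text
time_s: 11.82
position: [0.5323, -0.1402, 0.134]
ee_rot: [0.168, 0.986, -0.005, -0.0]
wrist_force: [-4.4, -9.9, 9.5]
opening: 0.0117
finger_force: 71.5
```

```bash
python3 m.py 2>/dev/null; python3 -c "
from station import state;p=state()['position'];print('TCP along d',p[0]*.3275+p[1]*.9449)"
```

```text
t 11.82 pos [ 0.5323 -0.1402  0.134 ] yaz 70.64 tilt [-0.002 -0.01  -1.   ] q7 1.1  dp [ 0.1  -8.14  0.08] turn -0.4
[-4.4 -9.9  9.5] 0.011656895635112591
34 line along d: 0.1978 z 0.10099069594257032
board slope along d 0.0011
TCP along d 0.042976960158227134
```

>>> apply_moves:
  steps:
    - {"dp":[0,0.5,0],"turn":0}
    - {"dp":[0,1,0],"turn":0}
    - {"dp":[0,1.5,0],"turn":0}
    - {"dp":[0,1.7,0],"turn":0}
    - {"dp":[0,1.7,0],"turn":0}

```text
time_s: 12.5
position: [0.5379, -0.1244, 0.134]
ee_rot: [0.168, 0.986, -0.005, -0.0]
wrist_force: [-3.3, -9.0, 9.9]
opening: 0.0118
finger_force: 71.6
```

```bash
python3 m.py; python3 - <<'E'
from h import *;from station import state,viewer
p=state()['position'];print('TCP along d',p[0]*.3275+p[1]*.9449)
t=viewer.snapshot("top");w=viewer.snapshot("wrist");a=viewer.snapshot("scene")
f=lambda i,r:cv2.resize(i[r[0]:r[1],r[2]:r[3]],(400,300))
cv2.imwrite("pics/e.png",np.hstack([f(t["color"],(150,240,220,340)),f(a["color"],(180,300,200,360))])[:,:,::-1])
E
```

```text
t 12.5 pos [ 0.5379 -0.1244  0.134 ] yaz 70.64 tilt [-0.002 -0.01  -1.   ] q7 1.07  dp [ 0.11 -9.82  0.1 ] turn -0.4
[-3.3 -9.   9.9] 0.011753377259179514
70 line along d: 0.2145 z 0.10082636291634328
board slope along d 0.0007
TCP along d 0.058706606679182954
```

View pics/e.png

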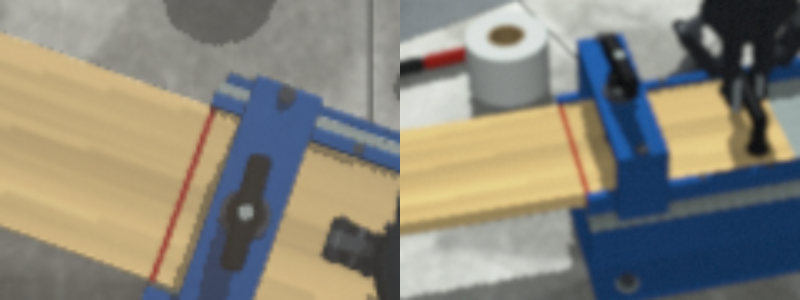

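Both views show the line level with the rail ends and the knob turned half a turn. I'll nudge it 1 mm further and let it settle.

>>> apply_moves:
  steps:
    - {"dp":[0,0.1,0],"turn":0}
    - {"dp":[0,0.1,0],"turn":0}
    - {"dp":[0,0.1,0],"turn":0}
    - {"dp":[0,0.1,0],"turn":0}
    - {"dp":[0,0.1,0],"turn":0}

```text
time_s: 13.32
position: [0.5379, -0.1242, 0.134]
ee_rot: [0.168, 0.986, -0.006, -0.0]
wrist_force: [-4.8, -9.2, 11.4]
opening: 0.012
finger_force: 71.7
```

>>> apply_moves:
  steps:
    - {"dp":[0,0,0],"turn":0}
    - {"dp":[0,0,0],"turn":0}
    - {"dp":[0,0,0],"turn":0}
    - {"dp":[0,0,0],"turn":0}
    - {"dp":[0,0,0],"turn":0}

```text
time_s: 13.95
position: [0.5379, -0.1242, 0.134]
ee_rot: [0.168, 0.986, -0.006, -0.0]
wrist_force: [-5.3, -9.8, 10.6]
opening: 0.012
finger_force: 71.7
```

```bash
python3 m.py; python3 -c "
from station import ctrl;print(ctrl.hand_in())"
```

```text
t 13.95 pos [ 0.5379 -0.1242  0.134 ] yaz 70.61 tilt [-0.003 -0.011 -1.   ] q7 1.06  dp [ 0.09 -9.84  0.11] turn -0.4
[-5.3 -9.8 10.6] 0.012014114749850969
69 line along d: 0.2146 z 0.10079756630134917
board slope along d 0.001
the job is handed in; nothing more can be done
None
```

The job is handed in at about 14 s: the clamp screw is undone by about half a turn (about 3.2 rad), the red line is within about 2 mm of the stand's outer end by my measurement, and the board lies flat, still held by its handle; no verdict came back.

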